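# Check weight from behind the reagent bottles

### The job

Clear the red, blue and yellow capped bottles out of the white tray and stand all three on the black rubber mat; only then fetch the brass check weight from among their places and stand it in the middle of the balance pan. With the weight on the pan, put each bottle back in the tray, upright and centred on the disc of its own colour. Set things down without dropping or toppling them, and do not move the flask in its cork ring.

Things in the scene. Friction and masses are not known exactly. Their poses are not given: they have to be found in the camera images.
- bottle_red: Closed white plastic bottle with red screw cap and red label band, standing upright, 110 mm tall. Body 50 mm diameter up to 68 mm above its base, sloping in to a 30 mm neck at 78 to 84 mm; cap 34 mm diameter from 84 to 110 mm (a good place to grip from above). About 0.11 to 0.23 kg. Origin: centre of the underside, z up.
- bottle_blue: Closed white plastic bottle with blue screw cap and blue label band, standing upright, 110 mm tall. Body 50 mm diameter up to 68 mm above its base, sloping in to a 30 mm neck at 78 to 84 mm; cap 34 mm diameter from 84 to 110 mm (a good place to grip from above). About 0.11 to 0.23 kg. Origin: centre of the underside, z up.
- bottle_yellow: Closed white plastic bottle with yellow screw cap and yellow label band, standing upright, 110 mm tall. Body 50 mm diameter up to 68 mm above its base, sloping in to a 30 mm neck at 78 to 84 mm; cap 34 mm diameter from 84 to 110 mm (a good place to grip from above). About 0.11 to 0.23 kg. Origin: centre of the underside, z up.
- weight: Brass check weight standing in the middle of the tray among the three bottles: cylinder 40 mm diameter, 42 mm tall, above it a 14 mm neck and 24 mm knob, 62 mm tall in all; 0.38 to 0.52 kg. Origin: centre of the underside, 5 mm above the table. The fixed white tray is 200 x 200 mm, floor 5 mm, rim 16 mm high. The small steel weight and black stopper in its far corners are not part of the job.
- seat_red: The red bottle's place: fixed flat red disc on the tray's floor, 68 mm diameter, 3 mm thick; the bottle stands on it at the start, the disc's rim shows around it. Origin: centre of its underside; its top is 3 mm higher. Which of the three places around the weight (front, left, right, each 60 mm from the tray's middle) has which colour varies.
- seat_blue: The blue bottle's place: fixed flat blue disc on the tray's floor, 68 mm diameter, 3 mm thick; the bottle stands on it at the start, the disc's rim shows around it. Origin: centre of its underside; its top is 3 mm higher. Which of the three places around the weight (front, left, right, each 60 mm from the tray's middle) has which colour varies.
- seat_yellow: The yellow bottle's place: fixed flat yellow disc on the tray's floor, 68 mm diameter, 3 mm thick; the bottle stands on it at the start, the disc's rim shows around it. Origin: centre of its underside; its top is 3 mm higher. Which of the three places around the weight (front, left, right, each 60 mm from the tray's middle) has which colour varies.
- mat: Black rubber mat fixed on the table, the side area: 200 x 200 mm, 3 mm thick, empty at the start. Origin: centre of the underside; x and y run along its edges, its top is 3 mm above the origin.
- balance: Electronic balance, white, fixed, with a round steel pan 120 mm diameter. Origin: on the table directly below the middle of the pan; the pan's top is 50 mm above the origin. The housing (180 x 160 mm, 40 mm high) reaches 110 mm from the origin along its own -x, where the display is, 70 mm along +x and 80 mm either way along y. The pan does not move.
- flask: Bystander, to be left alone: round pale blue flask with navy stopper, fixed in a 76 mm cork ring; loose on the table, 132 mm tall. Origin: centre of the ring's underside.

How it is judged (in metres and radians):
On the way, in this order (a step that is already met when the one before it is completed fails the run):
1. all three bottles stand released and upright on the mat, the weight still at its place in the tray (angle between each of bottle_red, bottle_blue, bottle_yellow's own z axis and vertical below 0.1 rad and linear speed of each of bottle_red, bottle_blue, bottle_yellow below 0.03 m/s and contact force between the fingers and bottle_red below 0.1 N and z of each of bottle_red, bottle_blue, bottle_yellow in the frame of mat below 0.008 m and x of bottle_red in the frame of mat between -0.095 and 0.095 m and y of bottle_red in the frame of mat between -0.095 and 0.095 m and contact force between the fingers and bottle_blue below 0.1 N and x of bottle_blue in the frame of mat between -0.095 and 0.095 m and y of bottle_blue in the frame of mat between -0.095 and 0.095 m and contact force between the fingers and bottle_yellow below 0.1 N and x of bottle_yellow in the frame of mat between -0.095 and 0.095 m and y of bottle_yellow in the frame of mat between -0.095 and 0.095 m and distance of weight from where it was at the start of the episode below 0.02 m), for 0.2 s.
2. the weight stands released in the middle of the balance pan (within 15 mm), the three bottles still on the mat (horizontal distance between weight and balance below 0.015 m and z of weight in the frame of balance between 0.045 and 0.055 m and angle between each of weight, bottle_red, bottle_blue, bottle_yellow's own z axis and vertical below 0.1 rad and linear speed of each of weight, bottle_red, bottle_blue, bottle_yellow below 0.03 m/s and contact force between the fingers and weight below 0.1 N and contact force between the fingers and bottle_red below 0.1 N and z of each of bottle_red, bottle_blue, bottle_yellow in the frame of mat below 0.008 m and x of bottle_red in the frame of mat between -0.095 and 0.095 m and y of bottle_red in the frame of mat between -0.095 and 0.095 m and contact force between the fingers and bottle_blue below 0.1 N and x of bottle_blue in the frame of mat between -0.095 and 0.095 m and y of bottle_blue in the frame of mat between -0.095 and 0.095 m and contact force between the fingers and bottle_yellow below 0.1 N and x of bottle_yellow in the frame of mat between -0.095 and 0.095 m and y of bottle_yellow in the frame of mat between -0.095 and 0.095 m), for 0.2 s.
3. each bottle stands released and upright on the disc of its own colour (within 12 mm), the weight on the pan (horizontal distance between weight and balance below 0.015 m and z of weight in the frame of balance between 0.045 and 0.055 m and angle between each of weight, bottle_red, bottle_blue, bottle_yellow's own z axis and vertical below 0.1 rad and linear speed of each of weight, bottle_red, bottle_blue, bottle_yellow below 0.03 m/s and contact force between the fingers and weight below 0.1 N and horizontal distance between bottle_red and seat_red below 0.012 m and z of bottle_red in the frame of seat_red below 0.008 m and contact force between the fingers and bottle_red below 0.1 N and horizontal distance between bottle_blue and seat_blue below 0.012 m and z of bottle_blue in the frame of seat_blue below 0.008 m and contact force between the fingers and bottle_blue below 0.1 N and horizontal distance between bottle_yellow and seat_yellow below 0.012 m and z of bottle_yellow in the frame of seat_yellow below 0.008 m and contact force between the fingers and bottle_yellow below 0.1 N), for 0.2 s.
At the end, for the whole second after the job is handed in: The brass weight stands upright, released and at rest on the balance pan within 15 mm of its middle; each bottle stands upright, released and at rest on the disc of its own colour in the tray, within 12 mm of the disc's centre; the flask is within 20 mm of where it was (all of step 3 and distance of flask from where it was at the start of the episode below 0.02 m); the robot touches nothing.
It fails at once if the flask in its cork ring is moved by more than 20 mm (distance of flask from where it was at the start of the episode above 0.02 m).
It fails at once if a bottle or the weight is tipped by more than 35 degrees (angle between any of bottle_red, bottle_blue, bottle_yellow, weight's own z axis and vertical above 0.61 rad).
It fails at once if a bottle or the weight is dropped (not held and faster than 0.6 m/s) ((linear speed of bottle_red above 0.6 m/s and contact force between the fingers and bottle_red below 0.1 N) or (linear speed of bottle_blue above 0.6 m/s and contact force between the fingers and bottle_blue below 0.1 N) or (linear speed of bottle_yellow above 0.6 m/s and contact force between the fingers and bottle_yellow below 0.1 N) or (linear speed of weight above 0.6 m/s and contact force between the fingers and weight below 0.1 N)).
It also fails if it takes over 147 s, if anything falls off the work surface, if the arm or the gripper's body presses on something with over 40 N, if the wrist force passes 120 N, or if a joint passes its speed limit or range.

### The arm

A 6-joint arm with a two-finger parallel gripper is mounted at the origin on the work surface. World frame = base frame: x ahead of the robot, y to its left, z up, the work surface at z = 0. Lengths are in mm, angles in rad, forces in N, time in s.
With the tool pointing down it reaches from about 275 to 750 mm from the base axis. Payload 10.2 kg.
Tool frame: the origin (TCP) lies on the centre line of the jaws, within the pads' length; the fingertips stand 19 mm ahead of it and the grasp point (between the pads) is the TCP; z points along the fingers, y is the line along which they close (so a half turn about z gives the same grasp; the last joint's range is limited). The gripper opens to 85 mm and grips with 20 to 120 N. Pads are 22 mm wide; open, the fingers measure 114 mm over their backs; the gripper's body (76 mm by 85 mm) begins 54 mm behind the grasp point. The pads swing forward as they close: fully open they stand 13 mm farther back than shut.
Start: joints at [-1.405, 0.313, 1.498, -0, 1.331, -0.223], TCP at [199.004, -485.828, 210.494] pointing down, gripper open.
Joint ranges: [-2.94, 2.94], [-0.97, 2.17], [0.19, 2.56], [-1.23, 4.37], [0.02, 3.11], [-2.88, 2.88]. Speed limits (rad/s): [2.39, 2.39, 3.01, 3.14, 3.14, 3.14].

### API

Orientations are given as a unit quaternion [w, x, y, z].
In Python, from rig import sense, capture, finish_job, regions_of, mark_of gives the robot as it stands.
- The arm moves only by the tool jog_arm, never from a script. Its argument "series" is text: rows parted by semicolons, each of 7 numbers parted by spaces: the shift along the tool's x, y, z in units of 0.4 m (1.0 is 0.4 m), then the turn, a rotation vector about the tool's x, y, z in units of pi/2 rad (1.0 is pi/2 rad), then the opening, from -1 (shut) to 1 (fully open). A call has 1 to 20 rows; each row is the pose to reach, as a shift and turn from the pose commanded when the call began, along the tool's axes at that moment; what a row does not reach only later rows make up. A row lasts 1/8 s, in which the tool goes at most 62.5 mm and 10.7 degrees, less where a joint would pass 70% of its speed; a pose out of reach is approached as far as the arm can. A call with a number of a shift or a turn outside -1 to 1 is refused whole. A call with a gripper value outside its range is refused whole. The fingers move at their own pace and stop on an object; "grip_force" is the grip in N (left out, the last holds). Time passes only in rows, so rows that repeat a pose let the fingers close. It gives the time, the measured TCP pose, the force, the opening and the grip force at its end, in the units of the state.
- sense(): the state, without advancing time (a new reading comes with each control period).
- capture(name): name is "side" or "top"; returns a dict with "img" (420x560x3 uint8, red, green, blue), "intrinsics" (3x3 intrinsics, pixels), "R" (3x3) and "t" (3): a world point X has camera coordinates R X + t. Camera axes: x right, y down, z forward; pixel columns grow to the right and rows downward; lengths in mm; the calibration is good to about 2 mm. A picture is of the moment at which its call begins. There is no depth.
- finish_job(): hands the job in; it is judged then, once.
Trained networks look in a picture, given as the dict that the camera call returned (one of the last four; its "shot" number tells which), for a name from the list of things; names that differ only in an ending like _2 or _b are one class to them, and where a whole thing is asked for, a point or a joint stands for the part that bears it (a point fixed in the world has none). Each returns a list of dicts, best first, with "confidence" (0 to 1); they miss things now and then, are a little off and sometimes report something else, mostly with a low value. They report only what shows in the picture. A call takes as long as a camera call.
- regions_of(label, picture): "region" (420x560 bool, what is visible of it) and "point" ([row, column] in pixels, amid what is visible of it).
- mark_of(label, picture): "point" ([row, column] in pixels: a listed point, or the origin of a listed thing).
The state is a dict: "time_s": time; "joints": joint angles; "dq": joint speeds; "tau": joint torques, N m; "eef_pos": TCP position; "ee_rot": TCP orientation; "force": force on the tool from outside, world axes, zero at the start; "wrist_torque": the same for the moment, N m; "grip_width": opening from 0.0 (shut) to 1.0 (fully open); "grip_force": force on a finger pad.
Only numpy, scipy, OpenCV 4.12 (cv2) and the standard library are available. Lean on these libraries where they do the work, as an engineer would, in place of code of your own. Each camera call takes 0.05 s, during which the arm holds its last target. There are 200 camera calls.

## Working session

There is one attempt and no reset: what is moved stays moved. The work goes in short steps, Python scripts to look and compute and a tool call to move; the robot and the scene stay as the last step left them, time stands still between calls to the robot, and variables do not carry over. Pictures are saved under pics/ and viewed, at most 14 in all, crops included, and the job is handed in when it is done.

Besides the shell and the picture viewer there is one more tool, called after "Emit:" as a command line: name --argument value ..., lists and objects as JSON in quotes. jog_arm: Moves the arm, as the interface text tells. Shifts and turns lie within -1 to 1; 1 stands for 0.4 m of shift or pi/2 rad of turn. Its arguments: {"type":"object","properties":{"series":{"type":"string"},"grip_force":{"type":"number"}},"required":["series"]}

```bash
mkdir -p pics
cat > h.py <<'E'
import numpy as np, cv2
from rig import sense, capture, finish_job, regions_of, mark_of
def P(c): return np.array(c["intrinsics"])@np.c_[np.array(c["R"]),np.array(c["t"])]
def tri(c1,p1,c2,p2):
    # p = [row,col]
    X=cv2.triangulatePoints(P(c1),P(c2),np.array(p1[::-1],float),np.array(p2[::-1],float))[:,0]
    return X[:3]/X[3]
def plane(c,p,z):
    M=P(c); H=M[:,[0,1,3]].copy(); H[:,2]+=M[:,2]*z
    v=np.linalg.solve(H,[p[1],p[0],1]); return v[:2]/v[2]
def proj(c,X):
    v=P(c)@np.r_[X,1]; return v[[1,0]]/v[2]
def save(c,n): cv2.imwrite(f"pics/{n}.png",c["img"][:,:,::-1])
E
python3 - <<'E'
from h import *
a=capture("side");b=capture("top");save(a,"s0");save(b,"t0")
for n in "bottle_red bottle_blue bottle_yellow weight seat_red seat_blue seat_yellow mat balance flask".split():
    r=[mark_of(n,c) for c in (a,b)]
    if all(r):
        pa,pb=r[0][0],r[1][0]
        print(n,pa["point"],pb["point"],pa["confidence"],pb["confidence"],tri(a,pa["point"],b,pb["point"]).round(1), plane(b,pb["point"],0).round(1))
    else: print(n,r)
s=sense();print(s["time_s"],s["eef_pos"],s["ee_rot"],s["grip_width"],s["force"])
for c in(a,b): print(-np.array(c["R"]).T@np.array(c["t"]))
E
```

```text
bottle_red [182.9, 324.7] [242.0, 381.3] 0.69 0.78 [ 509.7 -245.    11.7] [ 505.7 -248.1]
bottle_blue [174.6, 356.1] [275.4, 412.2] 0.9 0.85 [ 436.5 -301.6   15.9] [ 435.  -307.2]
bottle_yellow [163.9, 335.8] [246.3, 439.2] 0.6 0.68 [ 496.1 -367.3    6.3] [ 494.4 -369.9]
weight [[{'point': [175.5, 332.6], 'confidence': 0.58}], []]
seat_red [186.9, 331.2] [245.6, 379.7] 0.41 0.65 [ 495.9 -243.     3.9] [ 498.2 -244.1]
seat_blue [178.5, 354.9] [273.0, 409.3] 0.61 0.59 [ 439.6 -299.8    5.1] [ 440.  -301.6]
seat_yellow [167.6, 338.0] [245.9, 440.2] 0.49 0.7 [ 492.7 -375.5   -8.2] [ 495.2 -372.1]
mat [350.2, 265.9] [232.5, 113.0] 0.55 0.67 [536.8 320.9  -1. ] [536.5 320.4]
balance [235.4, 276.4] [206.2, 265.2] 0.78 0.55 [587.2  -3.4   2.2] [587.7  -3.3]
flask [283.9, 170.1] [132.2, 173.2] 0.92 0.82 [7.566e+02 2.004e+02 6.000e-01] [761.3 201. ]
1.1 [ 199.01327087 -485.81646641  210.48292575] [-2.17509227e-05  9.81161777e-01  1.93187904e-01  1.01637134e-06] 0.9992327942282064 [ 0.21536482 -0.39088     0.39724957]
[409.38002346 914.09284633 666.1966325 ]
[416.8251411  -20.98484872 806.27577851]
```

View pics/s0.png

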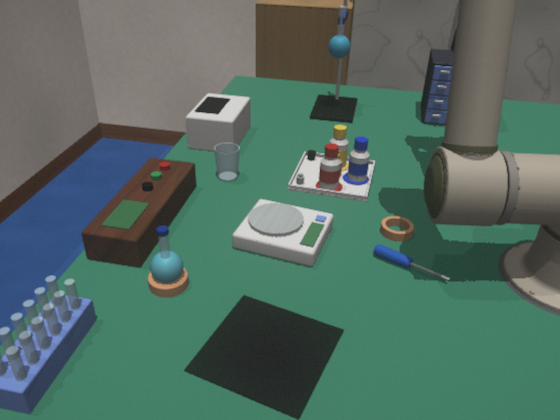

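View pics/t0.png

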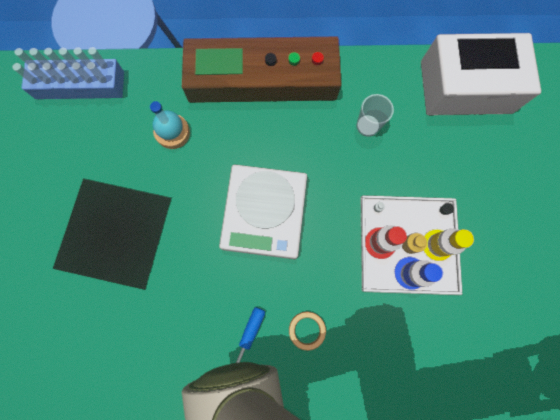

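The side view shows the tray at about (333,175) px, the balance pan at (276,218), the mat at (267,350) and the flask at (167,270). In the top view red is left (382,242), yellow right (440,245), blue front (412,272), with the weight knob at (416,242). The networks' reports agree with both pictures. Next I'll refine the positions by fitting shapes.

```bash
cat >> h.py <<'E'
from scipy.optimize import least_squares
COL=dict(red=((0,6),(172,180)),blue=((108,128),),yellow=((23,33),))
def cmask(c,col,smin=150,vmin=60):
    h=cv2.cvtColor(c["img"],cv2.COLOR_RGB2HSV); m=np.zeros(h.shape[:2],np.uint8)
    for lo,hi in COL[col]: m|=cv2.inRange(h,(lo,smin,vmin),(hi,255,255))
    return m
def near(m,p):  # component nearest to p (row,col), area>25
    n,l,st,ce=cv2.connectedComponentsWithStats(m)
    k=min((i for i in range(1,n) if st[i,4]>25),key=lambda i:np.hypot(ce[i][0]-p[1],ce[i][1]-p[0]))
    return l==k,st[k,4]
def cylc(c,X,r,h):  # centroid,area of silhouette, X centre of underside
    t=np.linspace(0,2*np.pi,60)
    pts=np.array([proj(c,X+np.array([r*np.cos(a),r*np.sin(a),z]))[::-1] for z in (0,h) for a in t],np.float32)
    hu=cv2.convexHull(pts); M=cv2.moments(hu)
    return np.array([M["m01"],M["m10"]])/M["m00"],M["m00"]
def cap(cs,col,guess):
    """bottle base position (x,y,z) from the cap in the pictures cs"""
    ob=[]
    for c in cs:
        g,_=cylc(c,np.array(guess)+[0,0,84.],17,26)
        m,a=near(cmask(c,col),g); ob.append((np.argwhere(m).mean(0),a))
    f=lambda x:np.concatenate([cylc(c,x+np.array([0,0,84.]),17,26)[0]-o[0] for c,o in zip(cs,ob)])
    r=least_squares(f,np.array(guess,float))
    return r.x,np.abs(r.fun).max(),[(int(o[1]),int(cylc(c,r.x+np.array([0,0,84.]),17,26)[1])) for c,o in zip(cs,ob)]
E
python3 - <<'E'
from h import *
a=capture("side");b=capture("top")
for col,g in dict(red=(505,-246,8),blue=(437,-302,8),yellow=(495,-370,8)).items():
    x,e,ar=cap([a,b],col,g);print(col,x.round(1),round(e,2),ar)
# mat
for c,n in((a,"side"),(b,"top")):
    r=regions_of("mat",c)[0]; k=np.argwhere(r["region"])
    hull=cv2.convexHull(np.array([plane(c,p,3) for p in k],np.float32))
    print("mat",n,cv2.minAreaRect(hull),r["confidence"])
# pan: steel, fit ellipse centre
for c,n in((a,"side"),(b,"top")):
    r=regions_of("balance",c)[0]["region"].astype(np.uint8)
    hull=np.array([plane(c,p,40) for p in np.argwhere(r)],np.float32)
    print("bal",n,cv2.minAreaRect(cv2.convexHull(hull)))
    h=cv2.cvtColor(c["img"],cv2.COLOR_RGB2GRAY); cx=proj(c,np.array([587,-3,50.])).round().astype(int)
    print("pan px",cx, h[cx[0],cx[1]-60:cx[1]+60:4])
for z in (8,):
  for col,g in dict(red=(505,-246),blue=(437,-302),yellow=(495,-370)).items(): print(col,[proj(c,np.r_[g,z]).round() for c in (a,b)])
E
```

```text
red [ 506.  -249.9   11.2] 1.9 [(54, 199), (244, 357)]
blue [ 437.1 -307.6    8. ] 3.14 [(63, 188), (272, 391)]Traceback (most recent call last):
  File "<stdin>", line 4, in <module>
  File "h.py", line 34, in cap
    m,a=near(cmask(c,col),g); ob.append((np.argwhere(m).mean(0),a))
        ~~~~^^^^^^^^^^^^^^^^
  File "h.py", line 22, in near
    k=min((i for i in range(1,n) if st[i,4]>25),key=lambda i:np.hypot(ce[i][0]-p[1],ce[i][1]-p[0]))
ValueError: min() iterable argument is empty
```

Emit:
jog_arm --series "0 0 0 0 0 0.12 0.4; 0 0 0 0 0 0.248 0.4; 0 0 0 0 0 0.248 0.4; 0 0 0 0 0 0.248 0.4" --grip_force 40

```text
time_s: 1.7
eef_pos: [199.0, -485.8, 210.5]
ee_rot: [-0.0, 1.0, 0.001, 0.0]
force: [0.0, 1.0, -0.0]
grip_width: 0.702
grip_force: 0.0
```

Run:
```python
from h import *
a=capture("side");b=capture("top");print("shots")
import pickle; pickle.dump((a,b),open("f.pkl","wb"))
A=cv2.resize(a["img"][115:200,285:385],None,fx=4,fy=4,interpolation=0)
B=cv2.resize(b["img"][190:300,355:480],None,fx=3,fy=3,interpolation=0)
H=np.zeros((345,780,3),np.uint8);H[:340,:400]=A;H[:330,400:775]=B
cv2.imwrite("pics/c1.png",H[:,:,::-1])
for c,pts in((a,dict(r=(152,331),b=(145,361),y=(131,340))),(b,dict(r=(236,396),b=(273,431),y=(239,463)))):
    h=cv2.cvtColor(c["img"],cv2.COLOR_RGB2HSV)
    for n,(r,q) in pts.items(): print(n,h[r-8:r+10:4,q].tolist(),h[r,q-8:q+9:4].tolist())
```

```text
shots
r [[1, 169, 167], [2, 166, 158], [4, 120, 87], [3, 117, 87], [20, 5, 149]] [[77, 110, 130], [4, 116, 81], [4, 120, 87], [3, 119, 88], [23, 124, 111]]
b [[114, 182, 185], [115, 178, 172], [112, 146, 94], [113, 138, 94], [15, 6, 160]] [[80, 108, 118], [113, 132, 85], [112, 146, 94], [113, 146, 91], [77, 112, 130]]
y [[77, 115, 129], [26, 147, 207], [23, 135, 115], [23, 132, 116], [30, 6, 88]] [[77, 114, 130], [24, 129, 103], [23, 135, 115], [23, 134, 112], [76, 111, 131]]
r [[1, 183, 204], [2, 186, 207], [1, 178, 209], [2, 175, 211], [0, 132, 145]] [[1, 151, 144], [1, 181, 210], [1, 178, 209], [1, 180, 208], [1, 183, 206]]
b [[112, 189, 220], [112, 193, 221], [112, 186, 224], [111, 192, 223], [115, 130, 169]] [[114, 154, 116], [112, 186, 224], [112, 186, 224], [112, 194, 221], [112, 203, 219]]
y [[30, 255, 217], [30, 255, 218], [30, 255, 218], [30, 255, 218], [29, 169, 161]] [[29, 216, 168], [30, 255, 218], [30, 255, 218], [30, 255, 217], [30, 255, 215]]
```

View pics/c1.png

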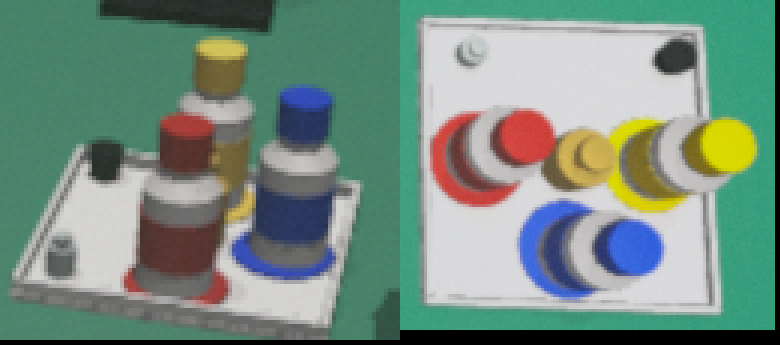

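The crop shows red left, yellow right and blue front. All caps are clear of one another and the weight stands in the middle. The mask threshold was too strict for the shaded sides, so I'll loosen it.

```bash
sed -i 's/smin=150,vmin=60/smin=95,vmin=50/; s/yellow=((23,33),)/yellow=((20,34),)/; s/red=((0,6)/red=((0,8)/' h.py
cat > m.py <<'E'
from h import *
a=capture("side");b=capture("top")
for col,g in dict(red=(505,-246,8),blue=(437,-302,8),yellow=(495,-370,8)).items():
    x,e,ar=cap([a,b],col,g);print(col,x.round(1),round(e,2),ar)
for c,n in((a,"side"),(b,"top")):
    r=regions_of("mat",c)[0]; k=np.argwhere(r["region"])
    print("mat",n,cv2.minAreaRect(cv2.convexHull(np.array([plane(c,p,3) for p in k],np.float32))),r["confidence"])
    r=regions_of("balance",c)[0]["region"].astype(np.uint8)
    print("bal",n,cv2.minAreaRect(cv2.convexHull(np.array([plane(c,p,40) for p in np.argwhere(r)],np.float32))))
    # pan rim: edge ring score for a 120 mm circle at z=50
    g=cv2.GaussianBlur(cv2.cvtColor(c["img"],cv2.COLOR_RGB2GRAY),(0,0),1).astype(np.float32)
    t=np.linspace(0,2*np.pi,90,endpoint=False);best=[]
    for x in range(565,612,2):
        for y in range(-25,22,2):
            f=lambda r:np.array([cv2.getRectSubPix(g,(1,1),tuple(proj(c,np.array([x+r*np.cos(q),y+r*np.sin(q),50.]))[::-1]))[0,0] for q in t])
            best.append((np.median(f(63)-f(57)),x,y))
    best.sort(reverse=True);print("pan",n,best[:4],np.mean(best[:5],0))
E
python3 m.py
```

```text
red [ 504.5 -246.1    8. ] 0.45 [(165, 200), (293, 352)]
blue [ 437.2 -304.1    8. ] 0.59 [(157, 189), (334, 389)]
yellow [ 497.  -366.9    8. ] 0.5 [(149, 171), (351, 395)]
mat side ((533.5134887695312, 321.8489074707031), (202.77406311035156, 200.06341552734375), 76.41764068603516) 0.58
bal side ((568.08203125, 23.98157501220703), (198.72930908203125, 187.925048828125), 81.58736419677734)
pan side [(np.float32(37.146515), 587, 11), (np.float32(33.44838), 587, 9), (np.float32(31.17376), 589, 9), (np.float32(31.093529), 589, 7)] [ 32.66851044 588.2          9.4       ]
mat top ((537.7596435546875, 319.4284973144531), (204.06948852539062, 202.11495971679688), 75.69827270507812) 0.77
bal top ((571.0950927734375, -1.2186355590820312), (158.92410278320312, 181.03118896484375), 81.76787567138672)
pan top [(np.float32(8.416214), 589, -7), (np.float32(8.416061), 591, -5), (np.float32(8.186035), 589, -5), (np.float32(7.9126434), 591, -3)] [  8.04919281 589.8         -4.6       ]
```

Bottle bases come out at z of about 8 mm, as they should on 5 mm floor plus 3 mm disc. The mat centre is about (536,320). I'll approach red.

Emit:
jog_arm --series "0.1 -0.08 0 0 0 0 0.4; 0.22 -0.17 0 0 0 0 0.4; 0.34 -0.26 0 0 0 0 0.4; 0.46 -0.36 0 0 0 0 0.4; 0.58 -0.45 0 0 0 0 0.4; 0.69 -0.54 0 0 0 0 0.4; 0.764 -0.599 0 0 0 0 0.4; 0.764 -0.599 0.1 0 0 0 0.4; 0.764 -0.599 0.18 0 0 0 0.4; 0.764 -0.599 0.23 0 0 0 0.4; 0.764 -0.599 0.261 0 0 0 0.4; 0.764 -0.599 0.261 0 0 0 0.4; 0.764 -0.599 0.261 0 0 0 0.4"

```text
time_s: 3.72
eef_pos: [505.2, -246.8, 107.0]
ee_rot: [0.0, 1.0, -0.0, 0.001]
force: [-0.7, -0.0, 0.7]
grip_width: 0.699
grip_force: 0.0
```

Run:
```python
from h import *
a=capture("side");b=capture("top")
A=cv2.resize(a["img"][80:200,280:400],None,fx=3,fy=3);B=cv2.resize(b["img"][180:310,350:485],None,fx=3,fy=3)
H=np.zeros((400,780,3),np.uint8);H[:360,:360]=A;H[:390,370:775]=B
cv2.imwrite("pics/c2.png",H[:,:,::-1])
```

```text
(no output)
```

View pics/c2.png

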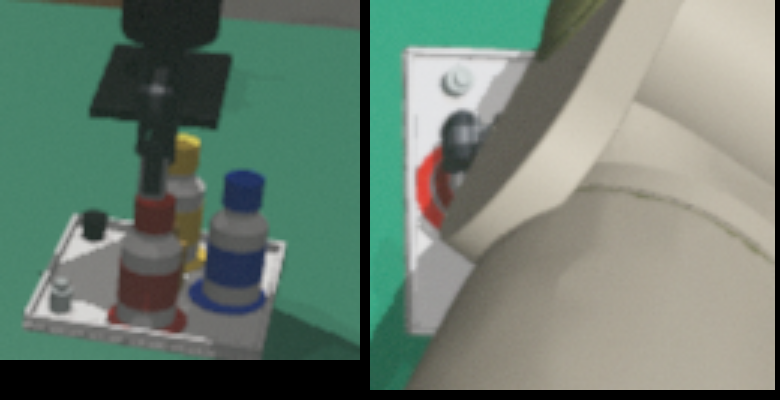

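The jaws straddle the red cap (side view crop, about (155,200)) and it stands upright. I'll close and lift.

Emit:
jog_arm --series "0 0 0 0 0 0 -1; 0 0 0 0 0 0 -1; 0 0 0 0 0 0 -1; 0 0 0 0 0 0 -1; 0 0 0 0 0 0 -1; 0 0 0 0 0 0 -1; 0 0 0 0 0 0 -1; 0 0 -0.02 0 0 0 -1; 0 0 -0.05 0 0 0 -1; 0 0 -0.1 0 0 0 -1; 0 0 -0.17 0 0 0 -1; 0 0 -0.24 0 0 0 -1; 0 0 -0.29 0 0 0 -1; 0 0 -0.31 0 0 0 -1; 0 0 -0.31 0 0 0 -1" --grip_force 40

```text
time_s: 5.7
eef_pos: [504.8, -246.5, 230.4]
ee_rot: [0.0, 1.0, -0.0, 0.0]
force: [0.4, 0.6, 0.2]
grip_width: -0.0
grip_force: 0.0
```

The gripper closed on nothing, so I'll look.

```bash
cat > v.py <<'E'
import sys
from h import *
a=capture("side");b=capture("top")
A=cv2.resize(a["img"][80:200,280:400],None,fx=3,fy=3);B=cv2.resize(b["img"][180:310,350:485],None,fx=3,fy=3)
H=np.zeros((400,780,3),np.uint8);H[:360,:360]=A;H[:390,370:775]=B
cv2.imwrite(f"pics/{sys.argv[1]}.png",H[:,:,::-1])
for p in [(504.5,-246.1,118),(504.5,-246.1,8)]: print(proj(a,np.array(p)),proj(b,np.array(p)))
s=sense();print(s["eef_pos"],proj(a,np.array(s["eef_pos"])+[0,0,-19]))
E
python3 v.py c3
```

```text
[145.21911059 331.1589595 ] [235.21218278 397.98450442]
[184.41450359 327.73054868] [242.17002549 381.42967135]
[ 504.53991888 -246.27780256  229.35104465] [109.32099798 334.28808235]
```

View pics/c3.png

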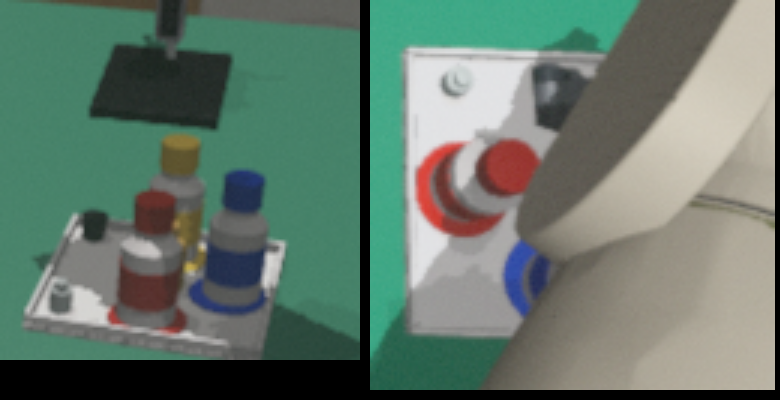

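Run:
```python
from h import *
a=capture("side");b=capture("top")
for y in(-201,-216,-246):
  for z in (88,100,118,130,160): 
    p=np.array([505,y,z]);print(y,z,"side crop",((proj(a,p)-[80,280])*3).round()[::-1],"top crop",((proj(b,p)-[180,350])*3).round()[::-1]+[370,0])
d=a["img"].astype(int).max(2)
print(d[92:112,328:344])
```

```text
-201 88 side crop [143. 253.] top crop [427. 172.]
-201 100 side crop [144. 240.] top crop [432. 170.]
-201 118 side crop [146. 220.] top crop [439. 166.]
-201 130 side crop [147. 206.] top crop [445. 164.]
-201 160 side crop [150. 171.] top crop [458. 156.]
-216 88 side crop [145. 245.] top crop [451. 172.]
-216 100 side crop [147. 232.] top crop [456. 170.]
-216 118 side crop [148. 211.] top crop [464. 166.]
-216 130 side crop [150. 198.] top crop [470. 163.]
-216 160 side crop [153. 163.] top crop [484. 156.]
-246 88 side crop [150. 229.] top crop [499. 171.]
-246 100 side crop [151. 216.] top crop [505. 169.]
-246 118 side crop [153. 196.] top crop [514. 165.]
-246 130 side crop [154. 182.] top crop [520. 162.]
-246 160 side crop [157. 148.] top crop [537. 155.]
[[ 81  81 104 108  67  62  55  56  52  53  49  66  86 111 128 127]
 [ 97  81  92  96  74  72  71  70  67  67  63  74  94 116 131 130]
 [106  80  80  81  79  77  79  76  75  77  80  96 116 125 130 128]
 [ 76  63  67  68  68  71  76  79  82  85  93 116 129 129 130 129]
 [ 39  39  41  44  44  45  55  74  83  87  89  93 100 1
[... 317 characters left out ...]
  39  44  44  45  43  43  45]
 [ 41  41  40  41  37  37  40  43  37  32  38  43  42  46  44  44]
 [ 41  36  40  37  36  40  39  38  38  40  38  40  39  44  43  46]
 [ 39  38  44  41  38  42  39  40  41  41  42  44  46  44  45  45]
 [ 38  42  43  42  40  41  40  40  42  38  41  45  45  45  44  47]
 [ 41  42  43  43  41  41  39  39  42  43  42  44  44  45  44  45]
 [ 44  46  46  43  43  44  43  44  43  46  45  45  44  47  45  40]
 [ 45  47  46  44  46  43  43  47  45  42  44  44  42  41  45  44]
 [ 45  44  47  45  44  45  41  41  44  47  44  48  42  45  44  44]
 [ 45  44  46  47  48  44  48  47  48  44  43  46  44  46  48  46]
 [ 43  44  46  43  47  47  45  45  43  46  47  42  43  44  42  41]]
```

The tips in the side view sit at about row 99, column 336, while 19 mm ahead of the TCP they should be at row 109. So the tips are nearly 28 mm higher than the text says. I'll descend lower in small steps, watching the force and the picture.

Emit:
jog_arm --series "0 0 0.05 0 0 0 0.4; 0 0 0.13 0 0 0 0.4; 0 0 0.13 0 0 0 0.4; 0 0 0.2 0 0 0 0.4; 0 0 0.26 0 0 0 0.4; 0 0 0.3 0 0 0 0.4; 0 0 0.33 0 0 0 0.4; 0 0 0.345 0 0 0 0.4; 0 0 0.345 0 0 0 0.4"

```text
time_s: 7.02
eef_pos: [504.9, -246.5, 92.2]
ee_rot: [0.0, 1.0, -0.0, 0.0]
force: [-0.3, 0.4, -0.2]
grip_width: 0.702
grip_force: 0.0
```

```bash
python3 v.py c4; python3 -c "
from h import *
s=sense();print(s['force'],s['joints'],s['ee_rot'])"
```

```text
[145.21911059 331.1589595 ] [235.21218278 397.98450442]
[184.41450359 327.73054868] [242.17002549 381.42967135]
[ 505.06444315 -246.6697733    92.68330965] [161.31678731 329.54150705]
[ 0.74407232 -0.77073964 -0.51134593] [-6.62735985e-01  5.08345702e-01  1.53579467e+00  5.36812672e-06
  1.09645428e+00  9.08832214e-01] [ 3.04986788e-04  9.99999801e-01 -3.87160797e-04  3.94953836e-04]
```

View pics/c4.png

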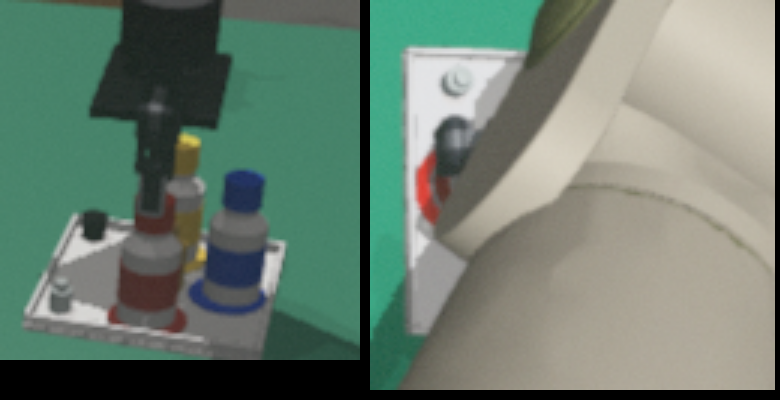

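Fingertip now at crop row 213, about z 117 with the TCP at 92, so I'll go about 18 mm lower and close.

Emit:
jog_arm --series "0 0 0.02 0 0 0 0.4; 0 0 0.044 0 0 0 0.4; 0 0 0.044 0 0 0 0.4; 0 0 0.044 0 0 0 -1; 0 0 0.044 0 0 0 -1; 0 0 0.044 0 0 0 -1; 0 0 0.044 0 0 0 -1; 0 0 0.044 0 0 0 -1; 0 0 0.044 0 0 0 -1; 0 0 0.044 0 0 0 -1" --grip_force 40

```text
time_s: 8.38
eef_pos: [505.0, -246.5, 74.8]
ee_rot: [0.0, 1.0, -0.0, 0.0]
force: [-0.1, 0.8, 5.3]
grip_width: 0.38
grip_force: 40.1
```

```bash
python3 v.py c5
```

```text
[145.21911059 331.1589595 ] [235.21218278 397.98450442]
[184.41450359 327.73054868] [242.17002549 381.42967135]
[ 504.97991306 -246.54181574   74.84031704] [167.7061763  329.01388951]
```

View pics/c5.png

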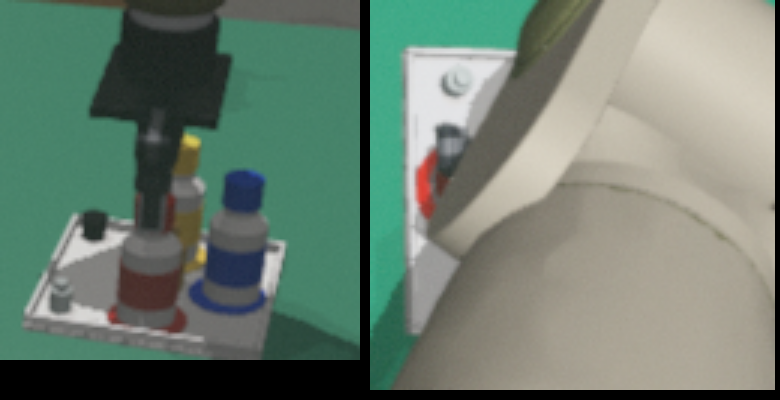

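The grip width 0.38 × 85 ≈ 32 mm matches the cap at 40 N, and the bottle is still upright. I'll lift it and carry it to the mat.

Emit:
jog_arm --series "0 0 -0.02 0 0 0 -1; 0 0 -0.05 0 0 0 -1; 0 0 -0.1 0 0 0 -1; 0 0 -0.17 0 0 0 -1; 0 0 -0.24 0 0 0 -1; 0 0 -0.29 0 0 0 -1; 0 0 -0.312 0 0 0 -1; 0.005 -0.03 -0.312 0 0 0 -1; 0.01 -0.09 -0.312 0 0 0 -1; 0.02 -0.18 -0.312 0 0 0 -1; 0.03 -0.28 -0.312 0 0 0 -1; 0.04 -0.39 -0.312 0 0 0 -1; 0.05 -0.5 -0.312 0 0 0 -1; 0.06 -0.61 -0.312 0 0 0 -1; 0.07 -0.72 -0.312 0 0 0 -1; 0.08 -0.82 -0.312 0 0 0 -1; 0.09 -0.9 -0.312 0 0 0 -1; 0.095 -0.95 -0.312 0 0 0 -1; 0.095 -0.97 -0.312 0 0 0 -1; 0.095 -0.97 -0.312 0 0 0 -1" --grip_force 50

```text
time_s: 10.98
eef_pos: [542.9, 141.3, 199.0]
ee_rot: [0.0, 1.0, -0.0, -0.0]
force: [-0.1, -0.5, -1.6]
grip_width: 0.374
grip_force: 49.9
```

Emit:
jog_arm --series "0.01 -0.05 0 0 0 0 -1; 0.02 -0.13 0 0 0 0 -1; 0.03 -0.22 0 0 0 0 -1; 0.04 -0.29 0 0 0 0 -1; 0.043 -0.322 0 0 0 0 -1; 0.043 -0.322 0.05 0 0 0 -1; 0.043 -0.322 0.13 0 0 0 -1; 0.043 -0.322 0.21 0 0 0 -1; 0.043 -0.322 0.27 0 0 0 -1; 0.043 -0.322 0.3 0 0 0 -1; 0.043 -0.322 0.31 0 0 0 -1; 0.043 -0.322 0.31 0 0 0 -1; 0.043 -0.322 0.31 0 0 0 -1"

```text
time_s: 12.6
eef_pos: [560.8, 270.4, 76.2]
ee_rot: [-0.0, 1.0, -0.0, 0.001]
force: [-0.0, -0.6, -1.6]
grip_width: 0.382
grip_force: 50.2
```

Run:
```python
from h import *
a=capture("side");save(a,"s6");s=sense();print(s["eef_pos"],s["force"])
print(proj(a,np.array([560,270,3.])),proj(a,np.array([560,270,8.])))
```

```text
[560.75190448 270.42343433  76.11929632] [-0.22201628  0.06896974 -3.08276212]
[324.7791258  259.54152501] [322.71867136 259.55564264]
```

View pics/s6.png

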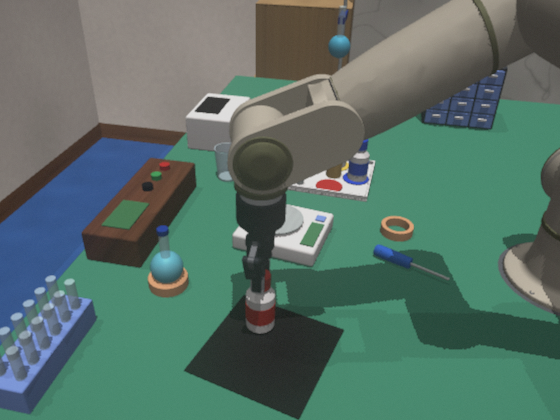

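The bottle hangs upright just above the mat, base centre near (260,326) px, as predicted. I'll lower the last few mm.

Emit:
jog_arm --series "0 0 0.004 0 0 0 -1; 0 0 0.008 0 0 0 -1; 0 0 0.0115 0 0 0 -1; 0 0 0.0115 0 0 0 -1; 0 0 0.0115 0 0 0 -1"

```text
time_s: 13.28
eef_pos: [560.4, 270.3, 70.7]
ee_rot: [-0.0, 1.0, -0.0, 0.0]
force: [-0.5, 0.0, -1.9]
grip_width: 0.38
grip_force: 50.2
```

Emit:
jog_arm --series "0 0 0.002 0 0 0 -1; 0 0 0.003 0 0 0 -1; 0 0 0.003 0 0 0 -1"

```text
time_s: 13.65
eef_pos: [560.6, 270.4, 69.9]
ee_rot: [-0.0, 1.0, -0.0, 0.0]
force: [-0.5, -0.0, 2.5]
grip_width: 0.379
grip_force: 50.5
```

Contact was felt at TCP z 70. I'll release, rise and head for blue.

Emit:
jog_arm --series "0 0 0 0 0 0 0.4; 0 0 0 0 0 0 0.4; 0 0 0 0 0 0 0.4; 0 0 0 0 0 0 0.4; 0 0 -0.08 0 0 0 0.4; 0 0 -0.2 0 0 0 0.4; 0 0 -0.3 0 0 0 0.4; -0.02 0.1 -0.3 0 0 0 0.4; -0.04 0.25 -0.3 0 0 0 0.4; -0.07 0.4 -0.3 0 0 0 0.4; -0.11 0.55 -0.3 0 0 0 0.4; -0.15 0.7 -0.3 0 0 0 0.4; -0.19 0.85 -0.3 0 0 0 0.4; -0.23 1 -0.3 0 0 0 0.4; -0.23 1 -0.3 0 0 0 0.4; -0.23 1 -0.3 0 0 0 0.4"

```text
time_s: 15.65
eef_pos: [468.1, -129.3, 189.5]
ee_rot: [-0.0, 1.0, -0.001, 0.0]
force: [-0.7, -0.5, 0.6]
grip_width: 0.697
grip_force: 0.0
```

Run:
```python
from h import *
a=capture("side");b=capture("top");save(b,"t7")
for col,g in dict(red=(560,270,3),blue=(437,-302,8),yellow=(495,-370,8)).items():
    x,e,ar=cap([a,b],col,g);print(col,x.round(1),round(e,2),ar)
print(sense()["eef_pos"])
```

```text
red [560.6 271.8   3.1] 0.98 [(399, 464), (355, 365)]
blue [ 421.8 -254.6    8. ] 9.11 [(157, 204), (30, 376)]Traceback (most recent call last):
  File "<stdin>", line 4, in <module>
  File "h.py", line 34, in cap
    m,a=near(cmask(c,col),g); ob.append((np.argwhere(m).mean(0),a))
        ~~~~^^^^^^^^^^^^^^^^
  File "h.py", line 22, in near
    k=min((i for i in range(1,n) if st[i,4]>25),key=lambda i:np.hypot(ce[i][0]-p[1],ce[i][1]-p[0]))
ValueError: min() iterable argument is empty
```

Red stands at (560.6, 271.8, 3.1) on the mat. On to blue.

Emit:
jog_arm --series "-0.02 0.1 0 0 0 0 0.4; -0.04 0.25 0 0 0 0 0.4; -0.07 0.38 0 0 0 0 0.4; -0.077 0.437 0 0 0 0 0.4; -0.077 0.437 0.08 0 0 0 0.4; -0.077 0.437 0.18 0 0 0 0.4; -0.077 0.437 0.25 0 0 0 0.4; -0.077 0.437 0.284 0 0 0 0.4; -0.077 0.437 0.284 0 0 0 0.4; -0.077 0.437 0.284 0 0 0 0.4; -0.077 0.437 0.284 0 0 0 -1; -0.077 0.437 0.284 0 0 0 -1; -0.077 0.437 0.284 0 0 0 -1; -0.077 0.437 0.284 0 0 0 -1; -0.077 0.437 0.284 0 0 0 -1; -0.077 0.437 0.284 0 0 0 -1; -0.077 0.437 0.284 0 0 0 -1" --grip_force 50

```text
time_s: 17.88
eef_pos: [437.5, -304.7, 76.9]
ee_rot: [0.001, 1.0, -0.0, 0.001]
force: [0.4, 1.4, 6.0]
grip_width: 0.378
grip_force: 50.0
```

Emit:
jog_arm --series "0 0 -0.02 0 0 0 -1; 0 0 -0.05 0 0 0 -1; 0 0 -0.1 0 0 0 -1; 0 0 -0.17 0 0 0 -1; 0 0 -0.24 0 0 0 -1; 0 0 -0.29 0 0 0 -1; 0 0 -0.31 0 0 0 -1; 0.005 -0.03 -0.31 0 0 0 -1; 0.01 -0.09 -0.31 0 0 0 -1; 0.02 -0.18 -0.31 0 0 0 -1; 0.03 -0.28 -0.31 0 0 0 -1; 0.04 -0.39 -0.31 0 0 0 -1; 0.05 -0.5 -0.31 0 0 0 -1; 0.06 -0.61 -0.31 0 0 0 -1; 0.07 -0.72 -0.31 0 0 0 -1; 0.08 -0.82 -0.31 0 0 0 -1; 0.09 -0.9 -0.31 0 0 0 -1; 0.1 -0.96 -0.31 0 0 0 -1; 0.106 -0.98 -0.31 0 0 0 -1; 0.106 -0.98 -0.31 0 0 0 -1"

```text
time_s: 20.38
eef_pos: [479.4, 88.0, 199.6]
ee_rot: [0.0, 1.0, 0.0, -0.0]
force: [0.8, 0.4, -1.7]
grip_width: 0.378
grip_force: 50.0
```

Emit:
jog_arm --series "0 -0.05 0 0 0 0 -1; 0 -0.14 0 0 0 0 -1; 0 -0.25 0 0 0 0 -1; 0 -0.36 0 0 0 0 -1; 0 -0.47 0 0 0 0 -1; 0 -0.55 0 0 0 0 -1; 0 -0.58 0 0 0 0 -1; 0 -0.58 0.05 0 0 0 -1; 0 -0.58 0.13 0 0 0 -1; 0 -0.58 0.21 0 0 0 -1; 0 -0.58 0.27 0 0 0 -1; 0 -0.58 0.3 0 0 0 -1; 0 -0.58 0.31 0 0 0 -1; 0 -0.58 0.315 0 0 0 -1; 0 -0.58 0.318 0 0 0 -1; 0 -0.58 0.32 0 0 0 -1; 0 -0.58 0.32 0 0 0 -1"

```text
time_s: 22.5
eef_pos: [480.1, 319.6, 72.1]
ee_rot: [-0.0, 1.0, -0.0, 0.0]
force: [0.1, 0.7, -1.3]
grip_width: 0.382
grip_force: 50.2
```

Emit:
jog_arm --series "0 0 0.0015 0 0 0 -1; 0 0 0.003 0 0 0 -1; 0 0 0.003 0 0 0 -1"

```text
time_s: 22.88
eef_pos: [480.5, 319.7, 72.0]
ee_rot: [-0.0, 1.0, -0.0, 0.001]
force: [-2.1, -0.9, 7.6]
grip_width: 0.378
grip_force: 51.2
```

Emit:
jog_arm --series "0 0 0 0 0 0 0.4; 0 0 0 0 0 0 0.4; 0 0 0 0 0 0 0.4; 0 0 0 0 0 0 0.4; 0 0 -0.08 0 0 0 0.4; 0 0 -0.2 0 0 0 0.4; 0 0 -0.3 0 0 0 0.4; 0 0.1 -0.3 0 0 0 0.4; 0 0.25 -0.3 0 0 0 0.4; 0 0.4 -0.3 0 0 0 0.4; 0 0.55 -0.3 0 0 0 0.4; 0 0.7 -0.3 0 0 0 0.4; 0 0.85 -0.3 0 0 0 0.4; 0.02 1 -0.3 0 0 0 0.4; 0.042 1 -0.3 0 0 0 0.4; 0.042 1 -0.3 0 0 0 0.4"

```text
time_s: 24.88
eef_pos: [496.7, -80.0, 190.5]
ee_rot: [-0.0, 1.0, -0.0, -0.0]
force: [-0.3, 0.2, -0.2]
grip_width: 0.694
grip_force: 0.0
```

Emit:
jog_arm --series "0 0.1 0 0 0 0 0.4; 0 0.24 0 0 0 0 0.4; 0 0.39 0 0 0 0 0.4; 0 0.54 0 0 0 0 0.4; 0 0.66 0 0 0 0 0.4; 0 0.717 0 0 0 0 0.4; 0 0.717 0.08 0 0 0 0.4; 0 0.717 0.18 0 0 0 0.4; 0 0.717 0.25 0 0 0 0.4; 0 0.717 0.286 0 0 0 0.4; 0 0.717 0.286 0 0 0 0.4; 0 0.717 0.286 0 0 0 0.4; 0 0.717 0.286 0 0 0 -1; 0 0.717 0.286 0 0 0 -1; 0 0.717 0.286 0 0 0 -1; 0 0.717 0.286 0 0 0 -1; 0 0.717 0.286 0 0 0 -1; 0 0.717 0.286 0 0 0 -1; 0 0.717 0.286 0 0 0 -1" --grip_force 50

```text
time_s: 27.25
eef_pos: [496.7, -367.5, 77.4]
ee_rot: [0.001, 1.0, -0.0, 0.001]
force: [-0.5, 0.6, 5.3]
grip_width: 0.379
grip_force: 49.7
```

Emit:
jog_arm --series "0 0 -0.02 0 0 0 -1; 0 0 -0.05 0 0 0 -1; 0 0 -0.1 0 0 0 -1; 0 0 -0.17 0 0 0 -1; 0 0 -0.24 0 0 0 -1; 0 0 -0.29 0 0 0 -1; 0 0 -0.31 0 0 0 -1; 0.005 -0.03 -0.31 0 0 0 -1; 0.01 -0.09 -0.31 0 0 0 -1; 0.02 -0.18 -0.31 0 0 0 -1; 0.03 -0.28 -0.31 0 0 0 -1; 0.04 -0.39 -0.31 0 0 0 -1; 0.05 -0.5 -0.31 0 0 0 -1; 0.06 -0.61 -0.31 0 0 0 -1; 0.07 -0.72 -0.31 0 0 0 -1; 0.08 -0.82 -0.31 0 0 0 -1; 0.09 -0.9 -0.31 0 0 0 -1; 0.1 -0.96 -0.31 0 0 0 -1; 0.106 -0.98 -0.31 0 0 0 -1; 0.106 -0.98 -0.31 0 0 0 -1"

```text
time_s: 29.75
eef_pos: [538.7, 24.9, 199.8]
ee_rot: [0.0, 1.0, -0.0, -0.0]
force: [-0.8, -0.8, -1.5]
grip_width: 0.382
grip_force: 49.7
```

Emit:
jog_arm --series "0.01 -0.05 0 0 0 0 -1; 0.02 -0.14 0 0 0 0 -1; 0.03 -0.25 0 0 0 0 -1; 0.04 -0.37 0 0 0 0 -1; 0.05 -0.49 0 0 0 0 -1; 0.06 -0.61 0 0 0 0 -1; 0.07 -0.72 0 0 0 0 -1; 0.078 -0.8 0 0 0 0 -1; 0.078 -0.84 0 0 0 0 -1; 0.078 -0.85 0 0 0 0 -1; 0.078 -0.85 0.05 0 0 0 -1; 0.078 -0.85 0.13 0 0 0 -1; 0.078 -0.85 0.21 0 0 0 -1; 0.078 -0.85 0.27 0 0 0 -1; 0.078 -0.85 0.3 0 0 0 -1; 0.078 -0.85 0.31 0 0 0 -1; 0.078 -0.85 0.315 0 0 0 -1; 0.078 -0.85 0.318 0 0 0 -1; 0.078 -0.85 0.319 0 0 0 -1; 0.078 -0.85 0.319 0 0 0 -1"

```text
time_s: 32.25
eef_pos: [570.5, 364.8, 72.9]
ee_rot: [-0.0, 1.0, -0.0, 0.0]
force: [0.4, 0.2, -0.9]
grip_width: 0.377
grip_force: 49.8
```

Emit:
jog_arm --series "0 0 0.0015 0 0 0 -1; 0 0 0.003 0 0 0 -1; 0 0 0.003 0 0 0 -1"

```text
time_s: 32.62
eef_pos: [570.8, 364.9, 72.5]
ee_rot: [-0.0, 1.0, -0.0, 0.001]
force: [-1.1, -0.0, 4.6]
grip_width: 0.381
grip_force: 50.5
```

Contact. I'll release, rise, then look at the tray, balance and bottles.

Emit:
jog_arm --series "0 0 0 0 0 0 0.4; 0 0 0 0 0 0 0.4; 0 0 0 0 0 0 0.4; 0 0 0 0 0 0 0.4; 0 0 -0.08 0 0 0 0.4; 0 0 -0.2 0 0 0 0.4; 0 0 -0.32 0 0 0 0.4; 0 0 -0.35 0 0 0 0.4; 0 0 -0.35 0 0 0 0.4"

```text
time_s: 33.75
eef_pos: [570.5, 364.7, 211.3]
ee_rot: [-0.0, 1.0, -0.0, 0.0]
force: [-0.8, -0.6, -0.6]
grip_width: 0.695
grip_force: 0.0
```

```bash
cat > m2.py <<'E'
from h import *
a=capture("side");b=capture("top")
C=np.zeros((600,800,3),np.uint8)
C[:300,:360]=cv2.resize(a["img"][140:260,225:385],(360,270))[:].copy() if 0 else cv2.resize(a["img"][140:260,225:385],(360,300))
C[:300,370:690]=cv2.resize(b["img"][180:310,350:485],(320,300))
C[300:,:360]=cv2.resize(b["img"][150:270,205:325],(360,300)); C[300:,370:770]=cv2.resize(a["img"][190:420,120:400],(400,300))
cv2.imwrite("pics/c8.png",C[:,:,::-1])
# discs: fit r=34 circle at z=8 to the colour's pixels
for col,g in dict(red=(500,-247),blue=(440,-304),yellow=(497,-367)).items():
    for c,n in((a,"side"),(b,"top")):
        m,ar=near(cmask(c,col),proj(c,np.r_[g,8.]))
        q=np.array([plane(c,p,8) for p in np.argwhere(m)],np.float32); ct,_,_=cv2.fitEllipse(cv2.convexHull(q)); r=cv2.minEnclosingCircle(q)
        print("seat",col,n,q.mean(0).round(1),np.round(ct,1),np.round(r[1],1))
for n in("weight","balance"):
    r=[mark_of(n,c) for c in(a,b)]
    for k,c in zip(r,(a,b)): print(n,[(x["point"],x["confidence"]) for x in k[:2]],[plane(c,x["point"],5 if n=="weight" else 0).round(1) for x in k[:1]])
    if all(r): print(tri(a,r[0][0]["point"],b,r[1][0]["point"]).round(1))
for col,g in dict(red=(560,270,3),blue=(480,320,3),yellow=(570,365,3)).items():
    try: x,e,ar=cap([a,b],col,g);print(col,x.round(1),round(e,2),ar)
    except Exception as e: print(col,e)
E
python3 m2.py
```

```text
seat red side [ 501.3 -245.9] [ 501.5 -244.3] 32.8
seat red top [ 503.2 -243.6] [ 503.3 -243.4] 32.7
seat blue side [ 438.4 -298.3] [ 438.3 -298.6] 33.3
seat blue top [ 440.2 -301. ] [ 440.3 -301. ] 33.0
seat yellow side [ 492.8 -366.9] [ 496. -362.] 34.6
seat yellow top [ 498.5 -350. ] [ 497.6 -345.8] 52.9
weight [([175.2, 332.3], 0.6)] [array([ 499.3, -303.3])]
weight [([242.8, 411.0], 0.65)] [array([ 502.3, -309.1])]
[ 500.8 -310.4    1.2]
balance [([236.0, 277.0], 0.72)] [array([586.1,  -4.5])]
balance [([205.7, 265.1], 0.74)] [array([588.8,  -3.1])]
[586.8  -3.2   1.1]
red [560.4 272.4   3. ] 1.01 [(399, 465), (349, 365)]
blue [480. 320.   3.] 1.08 [(480, 534), (385, 400)]
yellow [570.6 365.5   3. ] 0.62 [(536, 569), (347, 394)]
```

View pics/c8.png

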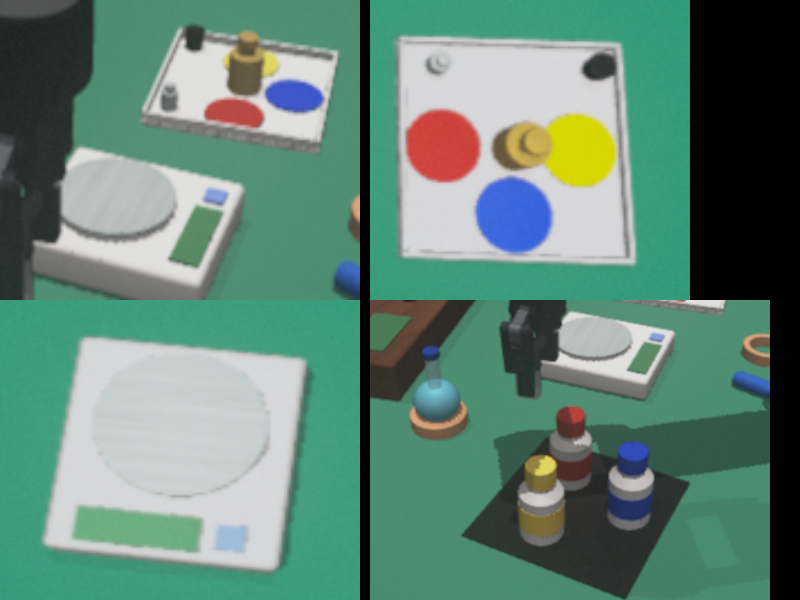

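The picture shows three bottles upright on the mat. The discs and the weight are free in the tray, and the pan centre is at about (199.4, 265.3) px in the top view. I'll refine weight, pan and yellow disc.

Run:
```python
from h import *
a=capture("side");b=capture("top")
print("pan z50",plane(b,[199.4,265.3],50))
h=cv2.cvtColor(b["img"],cv2.COLOR_RGB2HSV)
m,ar=near(cv2.inRange(h,(27,170,120),(34,255,255)),proj(b,np.array([497,-365,8.])))
q=np.array([plane(b,p,8) for p in np.argwhere(m)],np.float32);print("yellow disc top",q.mean(0),cv2.minEnclosingCircle(q),cv2.minAreaRect(q))
# weight knob+body mask
obs=[]
for c in(a,b):
    h=cv2.cvtColor(c["img"],cv2.COLOR_RGB2HSV)
    m,ar=near(cv2.inRange(h,(12,90,40),(25 if c is b else 24,200,255)),proj(c,np.array([500,-305,36.])))
    k=np.argwhere(m);obs.append((k,ar));print(ar,k.min(0),k.max(0),k.mean(0))
    r=regions_of("weight",c)[0];k=np.argwhere(r["region"]);print(" net",len(k),k.min(0),k.max(0),k.mean(0),r["confidence"])
    for X in((500,-305),(499,-308),(500,-311)):
        m=np.zeros(c["img"].shape[:2],np.uint8)
        for z0,rr,hh in((5,20,42),(47,7,10),(56,12,11)):
            t=np.linspace(0,6.28,40);pt=np.array([proj(c,np.array([X[0]+rr*np.cos(u),X[1]+rr*np.sin(u),z]))[::-1] for z in(z0,z0+hh) for u in t])
            cv2.fillConvexPoly(m,cv2.convexHull(pt.round().astype(np.int32)),1)
        k=np.argwhere(m);print(" pred",X,len(k),k.min(0),k.max(0),k.mean(0))
```

```text
pan z50 [591.20012994  -4.82611104]
yellow disc top [ 497.0521  -364.55566] ((497.25750732421875, -362.9561767578125), 32.01424789428711) ((497.45416259765625, -364.4071350097656), (58.33652114868164, 62.233131408691406), 83.50162506103516)
115 [153 326] [170 341] [160.5826087  334.59130435]
 net 323 [153 327] [178 342] [166.34674923 334.46130031] 0.89
 pred (500, -305) 398 [152 325] [179 341] [165.95728643 333.11557789]
 pred (499, -308) 401 [151 325] [178 342] [165.41895262 333.4563591 ]
 pred (500, -311) 391 [151 325] [177 341] [164.79795396 333.14578005]
357 [233 403] [252 425] [242.81792717 414.34453782]
 net 455 [232 401] [253 427] [242.82637363 414.16923077] 0.95
 pred (500, -305) 489 [232 400] [253 426] [242.77096115 413.11656442]
 pred (499, -308) 508 [232 401] [254 428] [243.15748031 414.66141732]
 pred (500, -311) 494 [232 402] [253 429] [242.78744939 415.9757085 ]
```

Emit:
jog_arm --series "-0.02 0.08 0 0 0 0 0.6; -0.04 0.2 0 0 0 0 0.6; -0.06 0.35 0 0 0 0 0.6; -0.08 0.5 0 0 0 0 0.6; -0.1 0.65 0 0 0 0 0.6; -0.12 0.8 0 0 0 0 0.6; -0.15 0.92 0 0 0 0 0.6; -0.1775 1 0 0 0 0 0.6; -0.1775 1 0 0 0 0 0.6"

```text
time_s: 35.38
eef_pos: [498.8, -36.9, 211.7]
ee_rot: [0.0, 1.0, -0.002, 0.0]
force: [-0.5, 0.3, -0.3]
grip_width: 0.8
grip_force: 0.0
```

Emit:
jog_arm --series "0 0.1 0 0 0 0 0.6; 0 0.24 0 0 0 0 0.6; 0 0.39 0 0 0 0 0.6; 0 0.53 0 0 0 0 0.6; 0 0.63 0 0 0 0 0.6; 0 0.677 0 0 0 0 0.6; 0 0.677 0.08 0 0 0 0.6; 0 0.677 0.2 0 0 0 0.6; 0 0.677 0.32 0 0 0 0.6; 0 0.677 0.4 0 0 0 0.6; 0 0.677 0.45 0 0 0 0.6; 0 0.677 0.48 0 0 0 0.6; 0 0.677 0.5 0 0 0 0.6; 0 0.677 0.5 0 0 0 0.6; 0 0.677 0.5 0 0 0 0.6"

```text
time_s: 37.25
eef_pos: [499.3, -306.3, 12.2]
ee_rot: [0.0, 1.0, -0.0, 0.0]
force: [-0.3, 0.6, 0.6]
grip_width: 0.803
grip_force: 0.0
```

```bash
python3 v.py c9
```

```text
[145.21911059 331.1589595 ] [235.21218278 397.98450442]
[184.41450359 327.73054868] [242.17002549 381.42967135]
[ 499.19876266 -306.27668328   12.12752399] [178.593023   332.10484042]
```

View pics/c9.png

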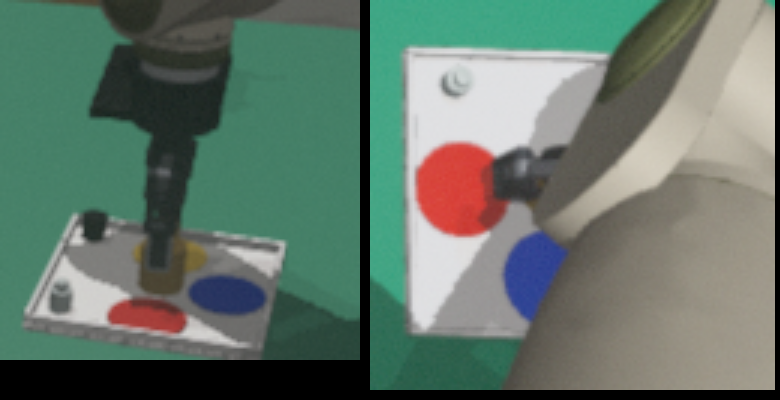

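Finger tip at about crop (158,268), overlapping the upper half of the brass body. I'll close, then lift slightly.

Emit:
jog_arm --series "0 0 0 0 0 0 -1; 0 0 0 0 0 0 -1; 0 0 0 0 0 0 -1; 0 0 0 0 0 0 -1; 0 0 0 0 0 0 -1; 0 0 0 0 0 0 -1; 0 0 0 0 0 0 -1; 0 0 -0.02 0 0 0 -1; 0 0 -0.05 0 0 0 -1; 0 0 -0.05 0 0 0 -1" --grip_force 70

```text
time_s: 38.6
eef_pos: [499.4, -306.4, 32.6]
ee_rot: [0.001, 1.0, -0.0, 0.001]
force: [-0.6, -0.3, -4.4]
grip_width: 0.437
grip_force: 70.5
```

Emit:
jog_arm --series "0 0 -0.04 0 0 0 -1; 0 0 -0.1 0 0 0 -1; 0 0 -0.18 0 0 0 -1; 0 0 -0.24 0 0 0 -1; 0.01 -0.03 -0.26 0 0 0 -1; 0.03 -0.09 -0.26 0 0 0 -1; 0.06 -0.18 -0.26 0 0 0 -1; 0.09 -0.29 -0.26 0 0 0 -1; 0.12 -0.4 -0.26 0 0 0 -1; 0.15 -0.51 -0.26 0 0 0 -1; 0.18 -0.61 -0.26 0 0 0 -1; 0.21 -0.69 -0.26 0 0 0 -1; 0.228 -0.74 -0.26 0 0 0 -1; 0.228 -0.755 -0.26 0 0 0 -1; 0.228 -0.755 -0.24 0 0 0 -1; 0.228 -0.755 -0.18 0 0 0 -1; 0.228 -0.755 -0.12 0 0 0 -1; 0.228 -0.755 -0.085 0 0 0 -1; 0.228 -0.755 -0.075 0 0 0 -1; 0.228 -0.755 -0.075 0 0 0 -1"

```text
time_s: 41.1
eef_pos: [590.6, -4.5, 61.9]
ee_rot: [0.0, 1.0, -0.001, 0.0]
force: [-0.6, 0.8, -5.1]
grip_width: 0.433
grip_force: 71.0
```

Run:
```python
from h import *
a=capture("side");b=capture("top")
A=cv2.resize(a["img"][150:270,220:350],None,fx=3,fy=3);B=cv2.resize(b["img"][150:270,205:335],None,fx=3,fy=3)
cv2.imwrite("pics/c10.png",np.hstack([A,B])[:,:,::-1])
for c in(a,b): print([(proj(c,np.array(p))-([150,220] if c is a else [150,205]))[::-1]*3 for p in [(590.5,-4.5,50.),(590.5,-4.5,60)]])
print(sense()["eef_pos"],sense()["force"])
```

```text
[array([166.55276254, 200.38497898]), array([166.85500543, 188.69770859])]
[array([180.43161727, 149.21671728]), array([180.06081244, 145.87262407])]
[590.81944796  -4.33161468  62.3071248 ] [ 0.45518357 -0.16171194 -3.63273707]
```

View pics/c10.png

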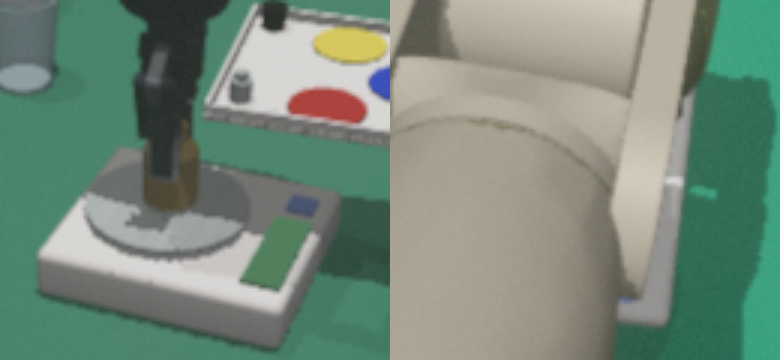

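The weight hangs upright over the pan, base centre near crop (169,200), pan centre about (167,205). I'll lower it.

Emit:
jog_arm --series "0 0 0.004 0 0 0 -1; 0 0 0.008 0 0 0 -1; 0 0 0.01 0 0 0 -1; 0 0 0.01 0 0 0 -1; 0 0 0.01 0 0 0 -1"

```text
time_s: 41.82
eef_pos: [590.4, -4.1, 57.5]
ee_rot: [-0.0, 1.0, -0.0, -0.0]
force: [-0.2, 0.5, -5.2]
grip_width: 0.437
grip_force: 71.2
```

Emit:
jog_arm --series "0 0 0.0015 0 0 0 -1; 0 0 0.003 0 0 0 -1; 0 0 0.003 0 0 0 -1"

```text
time_s: 42.2
eef_pos: [590.5, -4.1, 57.3]
ee_rot: [0.0, 1.0, -0.0, 0.0]
force: [-4.4, 0.1, 5.6]
grip_width: 0.436
grip_force: 71.8
```

Emit:
jog_arm --series "0 0 0 0 0 0 0.5; 0 0 0 0 0 0 0.5; 0 0 0 0 0 0 0.5; 0 0 0 0 0 0 0.5; 0 0 -0.08 0 0 0 0.5; 0 0 -0.2 0 0 0 0.5; 0 0 -0.32 0 0 0 0.4; 0 0 -0.35 0 0 0 0.4; -0.01 -0.08 -0.35 0 0 0 0.4; -0.02 -0.2 -0.35 0 0 0 0.4; -0.03 -0.35 -0.35 0 0 0 0.4; -0.04 -0.5 -0.35 0 0 0 0.4; -0.05 -0.65 -0.35 0 0 0 0.4; -0.05 -0.8 -0.35 0 0 0 0.4; -0.05 -0.9 -0.35 0 0 0 0.4; -0.05 -0.924 -0.35 0 0 0 0.4; -0.05 -0.924 -0.35 0 0 0 0.4"

```text
time_s: 44.32
eef_pos: [570.6, 365.1, 195.4]
ee_rot: [0.0, 1.0, -0.0, -0.001]
force: [0.2, -0.0, 0.3]
grip_width: 0.699
grip_force: 0.0
```

Run:
```python
from h import *
a=capture("side");b=capture("top")
for c in(a,b):
    r=regions_of("weight",c)[0];k=np.argwhere(r["region"]);print(" net",len(k),k.min(0),k.max(0),k.mean(0),r["confidence"])
    for X in((590,-4),(590,-10)):
        m=np.zeros(c["img"].shape[:2],np.uint8)
        for z0,rr,hh in((50,20,42),(92,7,10),(101,12,11)):
            t=np.linspace(0,6.28,40);pt=np.array([proj(c,np.array([X[0]+rr*np.cos(u),X[1]+rr*np.sin(u),z]))[::-1] for z in(z0,z0+hh) for u in t])
            cv2.fillConvexPoly(m,cv2.convexHull(pt.round().astype(np.int32)),1)
        k=np.argwhere(m);print(" pred",X,len(k),k.min(0),k.max(0),k.mean(0))
for col,g in dict(red=(560,270,3),blue=(480,320,3),yellow=(570,365,3)).items():
    try: x,e,ar=cap([a,b],col,g);print(col,x.round(1),round(e,2),ar)
    except Exception as e: print(col,e)
B=cv2.resize(b["img"][150:270,205:325],None,fx=3,fy=3);A=cv2.resize(a["img"][150:270,220:340],None,fx=3,fy=3)
cv2.imwrite("pics/c11.png",np.hstack([A,B])[:,:,::-1])
```

```text
net 473 [191 268] [221 286] [206.46723044 276.93446089] 0.61
 pred (590, -4) 582 [189 266] [222 286] [206.71305842 276.06872852]
 pred (590, -10) 587 [188 267] [221 286] [205.24531516 276.61499148]
 net 390 [185 255] [208 274] [196.64871795 264.74102564] 0.58
 pred (590, -4) 461 [185 254] [210 275] [197.30802603 264.66160521]
 pred (590, -10) 462 [185 257] [210 278] [197.28138528 267.69264069]
red [560.5 272.1   3.1] 1.02 [(399, 465), (348, 365)]
blue [479.6 320.5   2.9] 0.88 [(474, 535), (386, 400)]
yellow [570.4 365.6   3. ] 0.77 [(533, 569), (345, 394)]
```

View pics/c11.png

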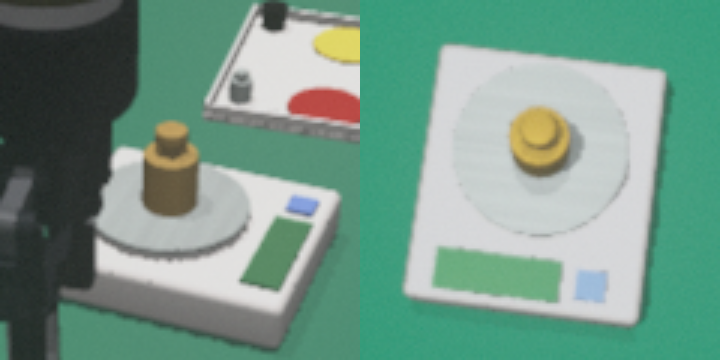

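The weight stands upright in the middle of the pan (top crop (540,148), pan centre (541,150)), with the bottles still in place. Now I'll return yellow.

Emit:
jog_arm --series "0 0 0.05 0 0 0 0.4; 0 0 0.14 0 0 0 0.4; 0 0 0.23 0 0 0 0.4; 0 0 0.28 0 0 0 0.4; 0 0 0.307 0 0 0 0.4; 0 0 0.307 0 0 0 0.4; 0 0 0.307 0 0 0 0.4; 0 0 0.307 0 0 0 -1; 0 0 0.307 0 0 0 -1; 0 0 0.307 0 0 0 -1; 0 0 0.307 0 0 0 -1; 0 0 0.307 0 0 0 -1; 0 0 0.307 0 0 0 -1; 0 0 0.307 0 0 0 -1; 0 0 0.28 0 0 0 -1; 0 0 0.22 0 0 0 -1; 0 0 0.14 0 0 0 -1; 0 0 0.06 0 0 0 -1; 0 0 0 0 0 0 -1; 0 0 0 0 0 0 -1" --grip_force 50

```text
time_s: 47.02
eef_pos: [571.1, 365.7, 198.1]
ee_rot: [-0.001, 1.0, -0.0, 0.001]
force: [0.3, -0.5, -0.9]
grip_width: 0.375
grip_force: 49.7
```

Emit:
jog_arm --series "0 0.03 -0.02 0 0 0 -1; -0.02 0.09 -0.04 0 0 0 -1; -0.05 0.18 -0.05 0 0 0 -1; -0.08 0.28 -0.05 0 0 0 -1; -0.11 0.39 -0.05 0 0 0 -1; -0.14 0.5 -0.05 0 0 0 -1; -0.16 0.61 -0.05 0 0 0 -1; -0.184 0.72 -0.05 0 0 0 -1; -0.184 0.82 -0.05 0 0 0 -1; -0.184 0.9 -0.05 0 0 0 -1; -0.184 0.95 -0.05 0 0 0 -1; -0.184 0.97 -0.05 0 0 0 -1; -0.184 0.97 -0.05 0 0 0 -1"

```text
time_s: 48.65
eef_pos: [496.4, -22.6, 216.0]
ee_rot: [-0.0, 1.0, -0.001, -0.0]
force: [1.5, -0.1, -0.8]
grip_width: 0.376
grip_force: 49.9
```

Emit:
jog_arm --series "0 0.05 0 0 0 0 -1; 0 0.14 0 0 0 0 -1; 0 0.25 0 0 0 0 -1; 0 0.37 0 0 0 0 -1; 0 0.49 0 0 0 0 -1; 0 0.61 0 0 0 0 -1; 0 0.72 0 0 0 0 -1; 0 0.81 0 0 0 0 -1; 0 0.845 0 0 0 0 -1; 0 0.855 0 0 0 0 -1; 0 0.855 0.05 0 0 0 -1; 0 0.855 0.13 0 0 0 -1; 0 0.855 0.21 0 0 0 -1; 0 0.855 0.28 0 0 0 -1; 0 0.855 0.32 0 0 0 -1; 0 0.855 0.335 0 0 0 -1; 0 0.855 0.34 0 0 0 -1; 0 0.855 0.34 0 0 0 -1"

```text
time_s: 50.9
eef_pos: [496.8, -364.7, 81.1]
ee_rot: [0.0, 1.0, -0.0, 0.0]
force: [-0.9, -0.2, -1.8]
grip_width: 0.378
grip_force: 50.0
```

Emit:
jog_arm --series "0 0 0.003 0 0 0 -1; 0 0 0.005 0 0 0 -1; 0 0 0.005 0 0 0 -1; 0 0 0.005 0 0 0 -1"

```text
time_s: 51.4
eef_pos: [496.8, -364.8, 79.5]
ee_rot: [0.001, 1.0, -0.0, 0.001]
force: [-1.5, 1.7, 5.3]
grip_width: 0.381
grip_force: 50.6
```

Emit:
jog_arm --series "0 0 0 0 0 0 0.4; 0 0 0 0 0 0 0.4; 0 0 0 0 0 0 0.4; 0 0 0 0 0 0 0.4; 0 0 -0.08 0 0 0 0.4; 0 0 -0.2 0 0 0 0.4; 0 0 -0.3 0 0 0 0.4; -0.01 -0.08 -0.3 0 0 0 0.4; -0.02 -0.2 -0.3 0 0 0 0.4; -0.03 -0.35 -0.3 0 0 0 0.4; -0.043 -0.5 -0.3 0 0 0 0.4; -0.043 -0.65 -0.3 0 0 0 0.4; -0.043 -0.8 -0.3 0 0 0 0.4; -0.043 -0.95 -0.3 0 0 0 0.4; -0.043 -1 -0.3 0 0 0 0.4; -0.043 -1 -0.3 0 0 0 0.4"

```text
time_s: 53.4
eef_pos: [479.5, 36.6, 198.4]
ee_rot: [0.0, 1.0, 0.001, 0.0]
force: [-0.9, -0.1, 0.2]
grip_width: 0.702
grip_force: 0.0
```

Emit:
jog_arm --series "0 -0.1 0 0 0 0 0.4; 0 -0.24 0 0 0 0 0.4; 0 -0.39 0 0 0 0 0.4; 0 -0.54 0 0 0 0 0.4; 0 -0.66 0 0 0 0 0.4; 0 -0.713 0 0 0 0 0.4; 0 -0.713 0.08 0 0 0 0.4; 0 -0.713 0.18 0 0 0 0.4; 0 -0.713 0.27 0 0 0 0.4; 0 -0.713 0.315 0 0 0 0.4; 0 -0.713 0.315 0 0 0 0.4; 0 -0.713 0.315 0 0 0 0.4; 0 -0.713 0.315 0 0 0 -1; 0 -0.713 0.315 0 0 0 -1; 0 -0.713 0.315 0 0 0 -1; 0 -0.713 0.315 0 0 0 -1; 0 -0.713 0.315 0 0 0 -1; 0 -0.713 0.315 0 0 0 -1; 0 -0.713 0.315 0 0 0 -1"

```text
time_s: 55.78
eef_pos: [480.4, 320.8, 73.4]
ee_rot: [-0.0, 1.0, -0.0, 0.001]
force: [-0.3, -1.2, 6.2]
grip_width: 0.38
grip_force: 49.8
```

Run:
```python
from h import *
a=capture("side");b=capture("top")
x,e,ar=cap([a,b],"yellow",(497,-364,8));print(x.round(1),round(e,2),ar)
s=sense();print(s["eef_pos"],s["grip_width"],s["grip_force"])
```

```text
[ 512.4 -326.     6.8] 68.0 [(229, 179), (346, 376)]
[480.4251089  320.78405431  73.39105875] 0.3751487849040945 49.766051173210144
```

Emit:
jog_arm --series "0 0 -0.02 0 0 0 -1; 0 0 -0.05 0 0 0 -1; 0 0 -0.1 0 0 0 -1; 0 0 -0.17 0 0 0 -1; 0 0 -0.25 0 0 0 -1; 0 0 -0.31 0 0 0 -1; 0 0 -0.33 0 0 0 -1; -0.005 0.03 -0.33 0 0 0 -1; -0.01 0.09 -0.33 0 0 0 -1; -0.02 0.18 -0.33 0 0 0 -1; -0.03 0.28 -0.33 0 0 0 -1; -0.04 0.39 -0.33 0 0 0 -1; -0.05 0.5 -0.33 0 0 0 -1; -0.06 0.61 -0.33 0 0 0 -1; -0.07 0.72 -0.33 0 0 0 -1; -0.08 0.82 -0.33 0 0 0 -1; -0.09 0.9 -0.33 0 0 0 -1; -0.1 0.95 -0.33 0 0 0 -1; -0.103 0.97 -0.33 0 0 0 -1; -0.103 0.97 -0.33 0 0 0 -1"

```text
time_s: 58.38
eef_pos: [437.9, -67.2, 203.8]
ee_rot: [-0.0, 1.0, -0.001, -0.0]
force: [-0.2, -1.2, -2.5]
grip_width: 0.377
grip_force: 49.9
```

Run:
```python
from h import *
a=capture("side")
A=cv2.resize(a["img"][100:240,220:400],None,fx=4,fy=4)
cv2.imwrite("pics/c12.png",A[:,:,::-1]); print(sense()["eef_pos"])
```

```text
[438.07403403 -66.81915252 203.94806393]
```

View pics/c12.png

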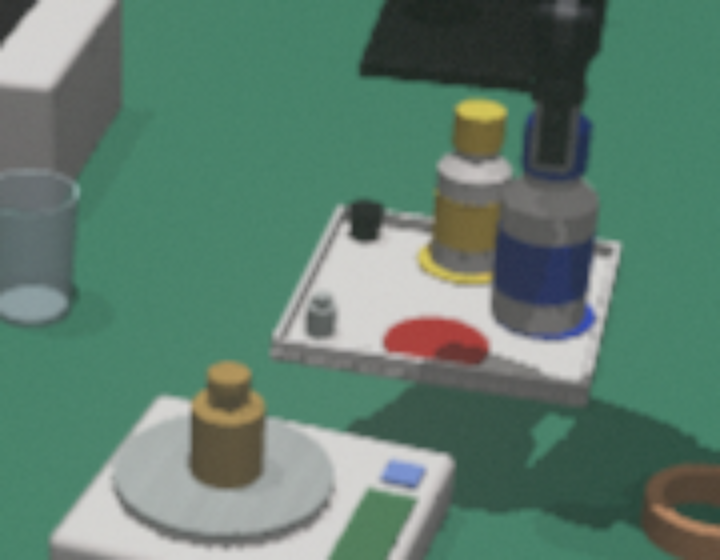

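Yellow stands on its disc (crop (470,260)), the weight is on the pan, and blue hangs upright in the jaws. I'll set blue down.

Emit:
jog_arm --series "0.002 0.05 0 0 0 0 -1; 0.002 0.14 0 0 0 0 -1; 0.002 0.25 0 0 0 0 -1; 0.002 0.37 0 0 0 0 -1; 0.002 0.48 0 0 0 0 -1; 0.002 0.56 0 0 0 0 -1; 0.002 0.586 0 0 0 0 -1; 0.002 0.586 0.05 0 0 0 -1; 0.002 0.586 0.13 0 0 0 -1; 0.002 0.586 0.21 0 0 0 -1; 0.002 0.586 0.26 0 0 0 -1; 0.002 0.586 0.29 0 0 0 -1; 0.002 0.586 0.305 0 0 0 -1; 0.002 0.586 0.31 0 0 0 -1; 0.002 0.586 0.31 0 0 0 -1"

```text
time_s: 60.3
eef_pos: [439.2, -301.8, 80.8]
ee_rot: [0.0, 1.0, -0.0, 0.0]
force: [0.0, 0.3, -1.1]
grip_width: 0.373
grip_force: 50.2
```

Emit:
jog_arm --series "0 0 0.003 0 0 0 -1; 0 0 0.005 0 0 0 -1; 0 0 0.005 0 0 0 -1; 0 0 0.005 0 0 0 -1"

```text
time_s: 60.8
eef_pos: [439.0, -301.7, 78.5]
ee_rot: [0.0, 1.0, -0.0, 0.0]
force: [-0.2, 0.4, -0.0]
grip_width: 0.373
grip_force: 50.3
```

Emit:
jog_arm --series "0 0 0.0015 0 0 0 -1; 0 0 0.002 0 0 0 -1; 0 0 0.002 0 0 0 -1"

```text
time_s: 61.18
eef_pos: [439.3, -301.9, 78.4]
ee_rot: [0.001, 1.0, -0.0, 0.001]
force: [-1.5, 0.8, 6.2]
grip_width: 0.377
grip_force: 51.0
```

Emit:
jog_arm --series "0 0 0 0 0 0 0.4; 0 0 0 0 0 0 0.4; 0 0 0 0 0 0 0.4; 0 0 0 0 0 0 0.4; 0 0 -0.08 0 0 0 0.4; 0 0 -0.2 0 0 0 0.4; 0 0 -0.3 0 0 0 0.4; 0.02 -0.08 -0.3 0 0 0 0.4; 0.05 -0.2 -0.3 0 0 0 0.4; 0.08 -0.35 -0.3 0 0 0 0.4; 0.12 -0.5 -0.3 0 0 0 0.4; 0.16 -0.64 -0.3 0 0 0 0.4; 0.2 -0.78 -0.3 0 0 0 0.4; 0.25 -0.92 -0.3 0 0 0 0.4; 0.3 -1 -0.3 0 0 0 0.4; 0.304 -1 -0.3 0 0 0 0.4; 0.304 -1 -0.3 0 0 0 0.4"

```text
time_s: 63.3
eef_pos: [560.6, 97.8, 197.3]
ee_rot: [0.0, 1.0, -0.0, -0.0]
force: [0.2, -0.8, -0.5]
grip_width: 0.701
grip_force: 0.0
```

Emit:
jog_arm --series "0 -0.1 0 0 0 0 0.4; 0 -0.24 0 0 0 0 0.4; 0 -0.37 0 0 0 0 0.4; 0 -0.435 0 0 0 0 0.4; 0 -0.435 0.08 0 0 0 0.4; 0 -0.435 0.18 0 0 0 0.4; 0 -0.435 0.27 0 0 0 0.4; 0 -0.435 0.314 0 0 0 0.4; 0 -0.435 0.314 0 0 0 0.4; 0 -0.435 0.314 0 0 0 0.4; 0 -0.435 0.314 0 0 0 -1; 0 -0.435 0.314 0 0 0 -1; 0 -0.435 0.314 0 0 0 -1; 0 -0.435 0.314 0 0 0 -1; 0 -0.435 0.314 0 0 0 -1; 0 -0.435 0.314 0 0 0 -1; 0 -0.435 0.314 0 0 0 -1"

```text
time_s: 65.42
eef_pos: [561.7, 272.3, 73.2]
ee_rot: [-0.0, 1.0, -0.0, 0.001]
force: [0.2, -1.3, 6.4]
grip_width: 0.375
grip_force: 49.4
```

Emit:
jog_arm --series "0 0 -0.02 0 0 0 -1; 0 0 -0.05 0 0 0 -1; 0 0 -0.1 0 0 0 -1; 0 0 -0.17 0 0 0 -1; 0 0 -0.25 0 0 0 -1; 0 0 -0.32 0 0 0 -1; 0 0 -0.345 0 0 0 -1; -0.01 0.03 -0.345 0 0 0 -1; -0.03 0.09 -0.345 0 0 0 -1; -0.05 0.18 -0.345 0 0 0 -1; -0.08 0.28 -0.345 0 0 0 -1; -0.1 0.39 -0.345 0 0 0 -1; -0.12 0.5 -0.345 0 0 0 -1; -0.146 0.61 -0.345 0 0 0 -1; -0.146 0.72 -0.345 0 0 0 -1; -0.146 0.82 -0.345 0 0 0 -1; -0.146 0.9 -0.345 0 0 0 -1; -0.146 0.95 -0.345 0 0 0 -1; -0.146 0.97 -0.345 0 0 0 -1; -0.146 0.97 -0.345 0 0 0 -1"

```text
time_s: 67.92
eef_pos: [502.1, -115.4, 209.6]
ee_rot: [-0.0, 1.0, -0.0, -0.0]
force: [-0.0, 0.2, -1.6]
grip_width: 0.378
grip_force: 49.9
```

Emit:
jog_arm --series "0 0.05 0 0 0 0 -1; 0 0.13 0 0 0 0 -1; 0 0.22 0 0 0 0 -1; 0 0.3 0 0 0 0 -1; 0 0.323 0 0 0 0 -1; 0 0.323 0 0 0 0 -1; 0 0.323 0.05 0 0 0 -1; 0 0.323 0.13 0 0 0 -1; 0 0.323 0.21 0 0 0 -1; 0 0.323 0.27 0 0 0 -1; 0 0.323 0.305 0 0 0 -1; 0 0.323 0.32 0 0 0 -1; 0 0.323 0.325 0 0 0 -1; 0 0.323 0.325 0 0 0 -1"

```text
time_s: 69.68
eef_pos: [502.5, -245.0, 80.5]
ee_rot: [0.0, 1.0, -0.0, 0.0]
force: [0.3, 0.1, -2.7]
grip_width: 0.376
grip_force: 50.2
```

Emit:
jog_arm --series "0 0 0.003 0 0 0 -1; 0 0 0.005 0 0 0 -1; 0 0 0.006 0 0 0 -1; 0 0 0.006 0 0 0 -1"

```text
time_s: 70.18
eef_pos: [502.5, -245.1, 78.2]
ee_rot: [0.0, 1.0, -0.0, 0.001]
force: [-0.5, 0.1, 5.4]
grip_width: 0.378
grip_force: 50.8
```

Contact. I'll release, rise and move clear for a final check.

Emit:
jog_arm --series "0 0 0 0 0 0 0.4; 0 0 0 0 0 0 0.4; 0 0 0 0 0 0 0.4; 0 0 0 0 0 0 0.4; 0 0 -0.08 0 0 0 0.4; 0 0 -0.2 0 0 0 0.4; 0 0 -0.3 0 0 0 0.4; 0 -0.08 -0.33 0 0 0 0.4; 0 -0.2 -0.33 0 0 0 0.4; 0 -0.35 -0.33 0 0 0 0.4; 0 -0.5 -0.33 0 0 0 0.4; 0 -0.65 -0.33 0 0 0 0.4; 0 -0.8 -0.33 0 0 0 0.4; 0 -0.92 -0.33 0 0 0 0.4; 0 -1 -0.33 0 0 0 0.4; 0 -1 -0.33 0 0 0 0.4"

```text
time_s: 72.18
eef_pos: [502.1, 156.8, 209.4]
ee_rot: [-0.0, 1.0, 0.001, -0.0]
force: [-0.0, 0.3, -0.0]
grip_width: 0.701
grip_force: 0.0
```

Emit:
jog_arm --series "0 -0.1 0 0 0 0 0.4; 0 -0.22 0 0 0 0 0.4; 0 -0.34 0 0 0 0 0.4; 0 -0.42 0 0 0 0 0.4; 0 -0.45 0 0 0 0 0.4; 0 -0.45 0 0 0 0 0.4"

```text
time_s: 72.92
eef_pos: [502.9, 334.4, 209.3]
ee_rot: [0.0, 1.0, -0.001, -0.0]
force: [-0.1, 0.0, -0.1]
grip_width: 0.7
grip_force: 0.0
```

Run:
```python
from h import *
a=capture("side");b=capture("top")
for col,g in dict(red=(502.5,-244.5,8),blue=(439,-301.5,8),yellow=(497,-364.5,8)).items():
    x,e,ar=cap([a,b],col,g);print(col,x.round(1),round(e,2),ar,"off",(x-g)[:2].round(1))
A=cv2.resize(a["img"][110:250,215:395],(400,311));B=cv2.resize(b["img"][145:305,215:475],(400,246))
H=np.zeros((311,800,3),np.uint8);H[:,:400]=A;H[:246,400:]=B
cv2.imwrite("pics/c13.png",H[:,:,::-1])
print([mark_of("flask",c)[0]["point"] for c in (a,b)], sense()["eef_pos"])
```

```text
red [ 501.4 -246.1    8. ] 0.42 [(164, 200), (289, 353)] off [-1.1 -1.6]
blue [ 439.1 -302.3    8.1] 0.45 [(158, 190), (329, 388)] off [ 0.1 -0.8]
yellow [ 497.  -364.5    8. ] 0.45 [(145, 172), (348, 394)] off [ 0. -0.]
[[283.6, 167.6], [132.4, 173.1]] [502.98123727 333.95828595 209.687119  ]
```

View pics/c13.png

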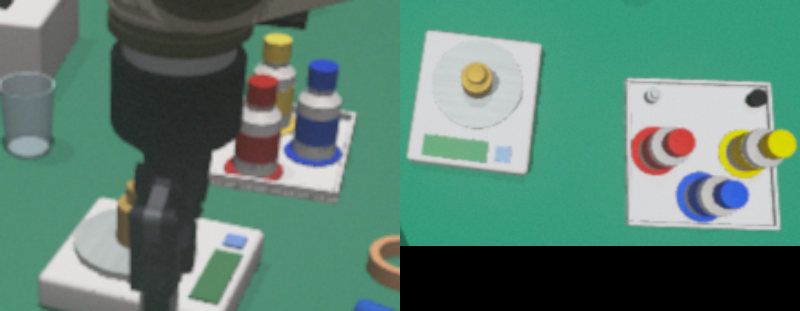

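All three bottles stand on their own discs within about 2 mm, the weight is centred on the pan, and the flask is unmoved. Handing in.

```bash
python3 -c "
from rig import finish_job
print(finish_job())"
```

```text
the job is handed in; nothing more can be done
None
```

I've handed the job in: the final pictures show each bottle upright within about 2 mm of its disc's centre, the weight in the middle of the pan and the flask unmoved, at about 73 s; the judge's verdict was not shown.

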